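# Put each washed scoop back in the tub of its colour

### The arm

A 6-joint arm with a two-finger parallel gripper is mounted at the origin on the work surface. World frame = base frame: x ahead of the robot, y to its left, z up, the work surface at z = 0. Lengths are in mm, angles in degrees, forces in N, time in s.
With the tool pointing down it reaches from about 250 to 850 mm from the base axis. Payload 12.5 kg.
Tool frame: the origin (TCP) lies between the finger pads; the fingertips stand 17 mm ahead of it and the grasp point (between the pads) lies 2 mm behind it; z points along the fingers, y is the line along which they close (so a half turn about z gives the same grasp; the last joint's range is limited). The gripper opens to 93 mm and grips with 3 to 60 N. Pads are 15 mm wide; open, the fingers measure 128 mm over their backs; the gripper's body (75 mm by 188 mm) begins 65 mm behind the grasp point.
Start: joints at [62.762, 20.094, 94.641, -0, 65.266, -4.847], TCP at [209.479, 508.53, 235.633] pointing down, gripper open.
Joint ranges: [-157.81, 157.81], [-45, 120.19], [0.68, 151.7], [-89.99, 269.99], [4.06, 180], [-164.3, 164.3]. Speed limits (degrees/s): [127.2, 127.2, 159.86, 180, 180, 180].

### API

Orientations are given as a 3x3 rotation matrix whose columns are the frame's x, y, z axes.
In Python, from cell import env, imaging gives the robot as it stands. The module is installed in compiled form; this text tells all that it offers. Calls block until the motion is done:
- env.move_pose(position, orientation): joint-space move of the TCP to a pose.
- env.line_to(position, speed=150, frame=None, guard=None): straight line of the TCP; frame=None keeps the orientation; speed is the mean speed in mm/s. With guard (N) it stops when the force on the tool has changed by that much, and returns True; else False.
- env.set_joints(angles): joint-space move.
- env.set_gripper(opening, f_grip=None): finger opening in mm; f_grip is the grip in N (None keeps the last); returns when the fingers have stopped.
- env.pause(seconds).
- env.solve_ik(position, orientation): joint angles nearest the present ones, or None.
- imaging.grab_frame(name): name is "scene" or "side" or "wrist"; returns a dict with "color" (400x640x3 uint8, red, green, blue), "fx", "fy", "cx", "cy" (pixels), "R" (3x3) and "t" (3): a world point X has camera coordinates R X + t. Camera axes: x right, y down, z forward; pixel columns grow to the right and rows downward; lengths in mm; the calibration is good to about 2 mm. A picture is of the moment at which its call begins. There is no depth.
A pose or a line that the arm cannot do raises env.PlanningError and nothing moves.
- env.close_job(): hands the job in; it is judged then, once.
Readings, each from a call of its own:
- env.get_time_s(): time.
- env.get_joints(): joint angles.
- env.get_joint_velocities(): joint speeds.
- env.get_effort(): joint torques, N m.
- env.get_position(): TCP position.
- env.get_tcp_rot(): TCP orientation.
- env.get_contact_force(): force on the tool from outside, world axes, zero at the start.
- env.get_ft_torque(): the same for the moment, N m.
- env.get_gripper_width(): finger opening in mm.
- env.get_grip_force(): force on a finger pad.
Only numpy, scipy, OpenCV 4.12 (cv2) and the standard library are available. Lean on these libraries where they do the work, as an engineer would, in place of code of your own. Each camera call takes 0.05 s, during which the arm holds its last target. There are 200 camera calls.

### The job

The ingredient tubs are going back to the store, each with its own scoop: lay each of the four washed hand scoops from the drying mat in the tub of its own colour, flat on the tub's floor with its mouth up. Leave the red brush and the blue scraper lying where they are, and leave the tubs standing in their places on the sheet pan.

Things in the scene. Friction and masses are not known exactly. Their poses are not given: they have to be found in the camera images.
- scoop_red: red flat-bottomed plastic hand scoop, 60 g, 128 x 54 x 40 mm high, mouth up on the dark drying mat (4 thick). Origin: mid-length, underside; x from handle to open lip, z up. Bowl from x -4 to +64. Straight handle from x -4 to -64, 22 wide (y), 14 thick, mid-height 26 above the underside; grip across it at x -28. Points to or away from the robot. Balances at x +15
- scoop_blue: blue flat-bottomed plastic hand scoop, 60 g, 128 x 54 x 40 mm high, mouth up on the dark drying mat (4 thick). Origin: mid-length, underside; x from handle to open lip, z up. Bowl from x -4 to +64. Straight handle from x -4 to -64, 22 wide (y), 14 thick, mid-height 26 above the underside; grip across it at x -28. Points to or away from the robot. Balances at x +15
- scoop_yellow: yellow flat-bottomed plastic hand scoop, 60 g, 128 x 54 x 40 mm high, mouth up on the dark drying mat (4 thick). Origin: mid-length, underside; x from handle to open lip, z up. Bowl from x -4 to +64. Straight handle from x -4 to -64, 22 wide (y), 14 thick, mid-height 26 above the underside; grip across it at x -28. Points to or away from the robot. Balances at x +15
- scoop_green: green flat-bottomed plastic hand scoop, 60 g, 128 x 54 x 40 mm high, mouth up on the dark drying mat (4 thick). Origin: mid-length, underside; x from handle to open lip, z up. Bowl from x -4 to +64. Straight handle from x -4 to -64, 22 wide (y), 14 thick, mid-height 26 above the underside; grip across it at x -28. Points to or away from the robot. Balances at x +15
- tub_red: red open rectangular plastic tub, 250 g, loose, on the aluminium sheet pan (floor 3 thick, rim 25 high). 162 (x) by 122 (y) over the rim, 60 mm high; inside 150 by 110, floor and walls 3 thick. Origin: centre of its underside; x along its length, within 0.12 rad of straight away from the robot's front; z up
- tub_blue: blue open rectangular plastic tub, 250 g, loose, on the aluminium sheet pan (floor 3 thick, rim 25 high). 162 (x) by 122 (y) over the rim, 60 mm high; inside 150 by 110, floor and walls 3 thick. Origin: centre of its underside; x along its length, within 0.12 rad of straight away from the robot's front; z up
- tub_yellow: yellow open rectangular plastic tub, 250 g, loose, on the aluminium sheet pan (floor 3 thick, rim 25 high). 162 (x) by 122 (y) over the rim, 60 mm high; inside 150 by 110, floor and walls 3 thick. Origin: centre of its underside; x along its length, within 0.12 rad of straight away from the robot's front; z up
- tub_green: green open rectangular plastic tub, 250 g, loose, on the aluminium sheet pan (floor 3 thick, rim 25 high). 162 (x) by 122 (y) over the rim, 60 mm high; inside 150 by 110, floor and walls 3 thick. Origin: centre of its underside; x along its length, within 0.12 rad of straight away from the robot's front; z up
- brush: red scrubbing brush with white bristles, lying on the mat among the scoops: 129 long, 50 wide, 30 mm high; origin at the middle of its underside, x from handle to head. To be left alone
- scraper: flat blue hand scraper lying on the mat among the scoops: 134 long, 56 wide, 14 mm high; origin near the middle of its underside, x from handle to blade. To be left alone
Things that resemble listed ones, but are neither listed nor needed, are in the scene too. What is shaped like the scoop_red but pink is not meant.

How it is judged:
By the outcome, as a careful person would: the job done as asked, in the order asked, and still so for the second after the job is handed in, with the robot touching nothing.
It also fails if it takes over 112 s, if anything falls off the work surface, if the arm or the gripper's body presses on something with over 40 N, if the wrist force passes 120 N, or if a joint passes its speed limit or range.

## Working session

There is one attempt and no reset: what is moved stays moved. The work goes in short steps, each a Python script; the robot and the scene stay as the last script left them, time stands still between calls to the robot, and variables do not carry over. Pictures are saved under pics/ and viewed, at most 14 in all, crops included, and the job is handed in when it is done.

```bash
mkdir -p pics; python3 - <<'E'
from cell import env, imaging
import cv2, pickle
d={}
for n in("scene","side","wrist"):
    f=imaging.grab_frame(n); d[n]=f
    cv2.imwrite(f"pics/{n}0.png",f["color"][:,:,::-1])
    print(n,f["fx"],f["cx"],f["cy"],(-f["R"].T@f["t"]).round(),f["R"].round(2).tolist())
pickle.dump(d,open("f0.pkl","wb")); print(env.get_time_s())
E
```

```text
scene 405.155982795028 319.6852354828139 199.13296507259395 [1035.  147.  918.] [[-0.41, 0.91, -0.01], [0.77, 0.34, -0.54], [-0.49, -0.23, -0.84]]
side 417.9743618289306 321.94117845239214 199.11199845143443 [ 183. -782.  748.] [[0.89, -0.45, -0.02], [-0.31, -0.59, -0.74], [0.32, 0.67, -0.67]]
wrist 359.91415319620256 324.8813736730948 198.66714987381152 [149. 534. 384.] [[0.38, 0.92, -0.0], [0.9, -0.37, 0.24], [0.22, -0.09, -0.97]]
0.15
```

View pics/scene0.png

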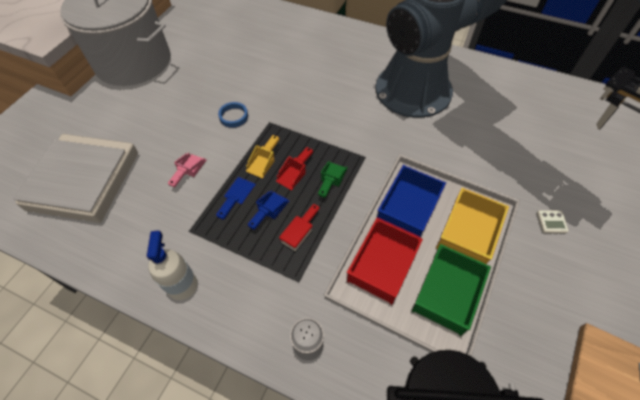

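View pics/side0.png

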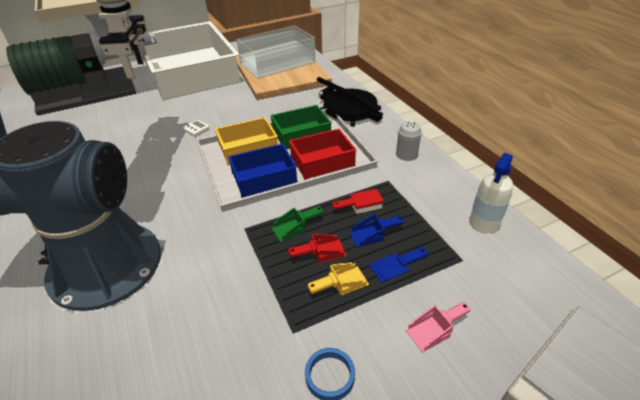

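The scene picture shows the mat with these candidates:
- **Red:** the scoop at scene (294,168) has a bowl with walls. The object at (300,227) has white bristles, so it is the brush. The pink one at (187,168) is off the mat and not meant.
- **Blue:** the scoop at (268,210) has a bowl. The object at (235,197) is flat, so it is the scraper.
- **Yellow and green:** scoops at (263,157) and (332,179).

The tubs are blue (410,200), red (384,260), yellow (473,225) and green (452,290). Next I'll get rough positions and confirm the red and blue choices in an enlarged crop.

```bash
cat > h.py <<'E'
import numpy as np, cv2
HSV={"red":[((0,150,60),(8,255,255)),((172,150,60),(180,255,255))],"blue":[((108,140,40),(128,255,255))],
"yellow":[((16,130,80),(34,255,255))],"green":[((48,110,30),(85,255,255))]}
def mask(f,c):
    h=cv2.cvtColor(f["color"],cv2.COLOR_RGB2HSV)
    return sum(cv2.inRange(h,a,b) for a,b in HSV[c])
def ray(f,uv,z):
    uv=np.atleast_2d(np.asarray(uv,float)); d=np.c_[(uv[:,0]-f["cx"])/f["fx"],(uv[:,1]-f["cy"])/f["fy"],np.ones(len(uv))]@f["R"]
    C=-f["R"].T@f["t"]; return C+d*((z-C[2])/d[:,2])[:,None]
def blobs(f,c,amin=80):
    n,l,s,ce=cv2.connectedComponentsWithStats(mask(f,c))
    return [(l==i,s[i,4],ce[i]) for i in range(1,n) if s[i,4]>=amin]
E
python3 - <<'E'
import pickle,cv2,numpy as np
from h import *
d=pickle.load(open("f0.pkl","rb"))
for n in("scene","side"):
    for c in HSV:
        for m,a,ce in blobs(d[n],c): 
            p=ray(d[n],ce,25)[0]
            if abs(p[1])<900 and p[0]<900: print(n,c,a,ce.round(),p.round())
s=d["scene"]["color"][115:290,180:380,::-1]; t=d["side"]["color"][170:345,230:470,::-1]
cv2.imwrite("pics/crop.png",np.vstack([cv2.resize(s,(400,350)),cv2.resize(t,(400,292))])[:600])
s=cv2.resize(s,(686,600),interpolation=2); cv2.imwrite("pics/cropS.png",s)
E
```

```text
scene red 785 [293. 169.] [ 460. -203.   25.]
scene red 738 [299. 227.] [ 617. -110.   25.]
scene red 3682 [384. 260.] [613. 114.  25.]
scene blue 921 [571.   9.] [-619.  407.   25.]
scene blue 188 [494.  51.] [-264.  198.   25.]
scene blue 2689 [411. 200.] [425. 122.  25.]
scene blue 678 [235. 195.] [ 600. -304.   25.]
scene blue 728 [268. 208.] [ 598. -208.   25.]
scene blue 373 [156. 247.] [ 810. -404.   25.]
scene yellow 793 [262. 158.] [ 460. -301.   25.]
scene yellow 3216 [474. 225.] [433. 289.  25.]
scene green 567 [331. 177.] [443. -98.  25.]
scene green 4108 [452. 289.] [619. 281.  25.]
side red 2309 [322. 153.] [625. 128.  25.]
side red 629 [360. 199.] [ 618. -103.   25.]
side red 1029 [320. 248.] [ 453. -202.   25.]
side blue 2410 [263. 169.] [441. 136.  25.]
side blue 1008 [372. 229.] [ 590. -208.   25.]
side blue 987 [396. 264.] [ 580. -322.   25.]
side yellow 1627 [246. 136.] [452. 319.  25.]
side yellow 1198 [340. 279.] [ 452. -302.   25.]
side green 1433 [299. 123.] [633. 311.  25.]
side green 915 [294. 223.] [ 432. -101.   25.]
```

View pics/cropS.png

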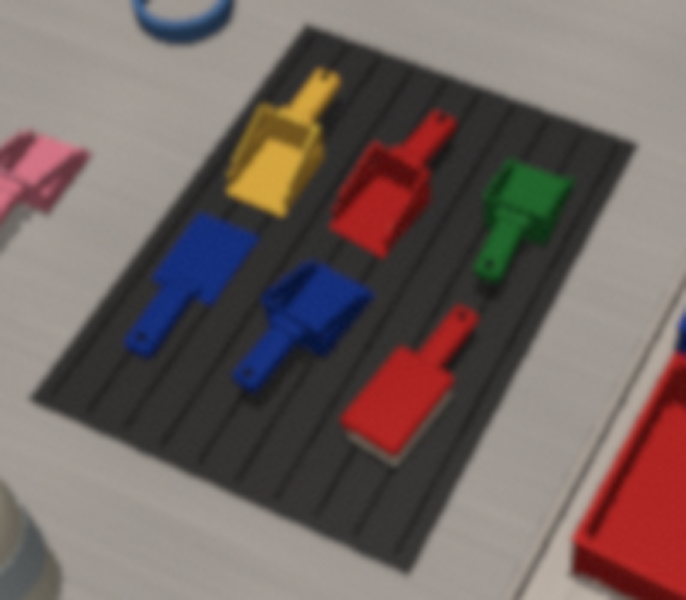

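The crop confirms that the red scoop at (390,190) and the blue scoop at (300,315) have hollow bowls. The brush (400,390) has bristles and the scraper (190,270) is flat. The red and yellow scoop handles point toward the robot; the green and blue ones point away. Next I'll put the wrist camera directly over the tubs and scoops to get precise poses.

```bash
cat >> h.py <<'E'
def Rdown(yaw):   # tool x at heading yaw, z down
    c,s=np.cos(yaw),np.sin(yaw); return np.array([[c,s,0],[s,-c,0],[0,0,-1.]])
E
python3 - <<'E'
from cell import env, imaging
from h import *
import pickle
d=pickle.load(open("f0.pkl","rb"))["wrist"]
C=-d["R"].T@d["t"]; R0=env.get_tcp_rot(); p=env.get_position()
ct=R0.T@(C-p); print("R0",np.round(R0,2).tolist(),"cam in tool",ct.round(1))
out={"ct":ct}
stops={"green_tub":(622,288),"yellow_tub":(437,297),"blue_tub":(430,125),"red_tub":(617,118),
"green":(440,-99),"red":(456,-202),"yellow":(456,-301),"blue":(594,-208)}
for k,(x,y) in stops.items():
    best=None
    for yaw in (0,np.pi):
        R=Rdown(yaw); t=np.array([x,y,430.])-R@ct
        q=env.solve_ik(t,R)
        if q is not None:
            e=np.abs(np.array(q)-env.get_joints()).max()
            if best is None or e<best[0]: best=(e,t,R,yaw,q)
    if best is None: print(k,"no ik"); continue
    env.move_pose(best[1],best[2]); env.pause(0.1)
    f=imaging.grab_frame("wrist"); out[k]=f
    print(k,round(best[3],1),np.round(best[4]),(-f["R"].T@f["t"]).round(),round(env.get_time_s(),1))
    cv2.imwrite(f"pics/w_{k}.png",f["color"][:,:,::-1])
pickle.dump(out,open("f1.pkl","wb"))
cv2.imwrite("pics/m1.png",cv2.resize(np.vstack([np.hstack([out[k]["color"][:,:,::-1] for k in("green","blue")]),np.hstack([out[k]["color"][:,:,::-1] for k in("red_tub","yellow_tub")])]),(800,500)))
E
```

```text
R0 [[-0.92, 0.38, -0.0], [0.38, 0.92, -0.0], [0.0, -0.0, -1.0]] cam in tool [  65.8    0.  -148.8]
green_tub 3.1 [ 19.  40.  56.  -0.  84. -71.] [621. 289. 430.] 2.2
yellow_tub 3.1 [ 26.  21.  86.  -0.  72. -64.] [438. 297. 430.] 3.1
blue_tub 3.1 [  9.  13.  97.  -0.  70. -81.] [430. 126. 430.] 4.0
red_tub 3.1 [  6.  34.  67.  -0.  79. -84.] [616. 119. 431.] 4.9
green 3.1 [ -16.   14.   96.   -0.   70. -106.] [441. -98. 430.] 6.2
red 3.1 [ -26.   19.   90.   -0.   71. -116.] [ 456. -201.  430.] 6.8
yellow 3.1 [ -34.   23.   83.   -0.   73. -124.] [ 456. -300.  430.] 7.4
blue 3.1 [ -21.   33.   68.   -0.   79. -111.] [ 593. -209.  430.] 8.3
```

View pics/m1.png

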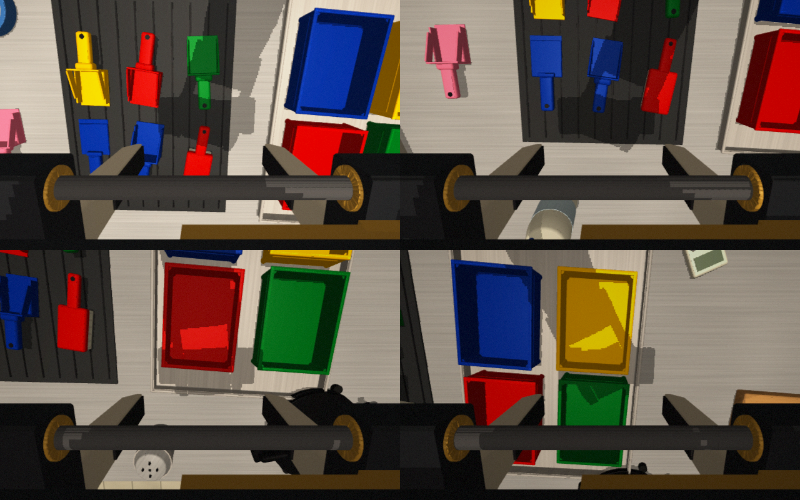

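The wrist views are clean: each target lies near the middle of its own frame, unoccluded and seen from straight above. Next I'll measure the tub rims on z=63 and the scoop handles on z=37.

```bash
cat >> h.py <<'E'
def blob_near(f,c,xy,z):
    return min(blobs(f,c),key=lambda b:np.hypot(*(ray(f,b[2],z)[0,:2]-xy)))
def tub(f,c,xy,z=63):
    m=cv2.morphologyEx(blob_near(f,c,xy,z)[0].astype(np.uint8),cv2.MORPH_OPEN,np.ones((3,3)))
    v,u=np.nonzero(m); P=ray(f,np.c_[u,v],z)[:,:2].astype(np.float32)
    (cx,cy),(w,h),a=cv2.minAreaRect(P)
    a=np.deg2rad(a if w>h else a+90); a=(a+np.pi/2)%np.pi-np.pi/2
    return cx,cy,a,max(w,h),min(w,h)
def scoop(f,c,xy,s,base=4):   # s=+1 handle toward robot (lip to +x), base = height of its underside
    m=blob_near(f,c,xy,base+33)[0]; v,u=np.nonzero(m); P=ray(f,np.c_[u,v],base+33)[:,:2]
    x=s*P[:,0]; x0=np.percentile(x,.3)          # handle end along lip direction
    H=P[(x>x0+8)&(x<x0+50)]                      # handle stretch
    (vx,vy,hx,hy)=cv2.fitLine(H.astype(np.float32),cv2.DIST_L2,0,.01,.01).ravel()
    d=np.array([vx,vy])*np.sign(vx)*s; h=np.array([hx,hy])
    L=(P-h)@d; W=(H-h)@[-d[1],d[0]]
    e=np.percentile(L,.3); 
    return h+d*(e+36), np.arctan2(d[1],d[0]), np.ptp(np.percentile(L,[.3,99.7])), np.ptp(np.percentile(W,[3,97]))
E
python3 - <<'E'
from h import *
import pickle
o=pickle.load(open("f1.pkl","rb"))
st={"green":(622,288),"yellow":(437,297),"blue":(430,125),"red":(617,118)}
sc={"green":(440,-99,-1),"red":(456,-202,1),"yellow":(456,-301,1),"blue":(594,-208,-1)}
T={};S={}
for c in st: T[c]=tub(o[c+"_tub"],c,st[c]); print("tub",c,np.round(T[c],2))
for c,(x,y,s) in sc.items():
    S[c]=scoop(o[c],c,(x,y),s); g,a,L,W=S[c]; print("scoop",c,"grip",g.round(1),"yaw",np.rad2deg(a).round(1),"len",L.round(),"hw",W.round(1))
for c in("green",): # cross-check other views
    pass
print("chk red from green view",scoop(o["green"],"red",(456,-202),1)[:2]," blue tub from yellow view",np.round(tub(o["yellow_tub"],"blue",(430,125)),2))
pickle.dump((T,S),open("m.pkl","wb"))
E
```

```text
tub green [ 6.2188e+02  2.7604e+02 -7.0000e-02  1.6095e+02  1.2057e+02]
tub yellow [ 4.4423e+02  2.8341e+02 -6.0000e-02  1.6150e+02  1.2168e+02]
tub blue [ 4.3604e+02  1.2249e+02 -9.0000e-02  1.6055e+02  1.2046e+02]
tub red [ 6.1730e+02  1.1491e+02 -8.0000e-02  1.6113e+02  1.2092e+02]
scoop green grip [472.9 -97.4] yaw -176.9 len 122.0 hw 20.7
scoop red grip [ 417.9 -196.4] yaw -15.3 len 123.0 hw 21.4
scoop yellow grip [ 416.9 -299.8] yaw -3.8 len 123.0 hw 21.5
scoop blue grip [ 630.6 -212.7] yaw 167.0 len 123.0 hw 20.9
chk red from green view (array([ 417.85645295, -194.91423157]), np.float32(-0.28825158))  blue tub from yellow view [ 4.3618e+02  1.2945e+02 -8.0000e-02  1.6126e+02  1.3359e+02]
```

```bash
cat >> h.py <<'E'
def scoop(f,c,xy,s,base=4,a0=0.):
    m=blob_near(f,c,xy,base+33)[0]; v,u=np.nonzero(m); P=ray(f,np.c_[u,v],base+33)[:,:2]
    d=s*np.array([np.cos(a0),np.sin(a0)])
    for _ in range(8):
        n=np.array([-d[1],d[0]]); L=P@d; W=P@n; e=np.percentile(L,.2)
        k=(L>e+5)&(L<e+53)
        b,a=np.polyfit(L[k],W[k],1)             # across vs along: slope = yaw correction
        d=d+b*n; d/=np.linalg.norm(d)
    n=np.array([-d[1],d[0]]); L=P@d; W=P@n; e=np.percentile(L,.2); k=(L>e+5)&(L<e+53)
    bw=W[(L>e+75)&(L<e+110)]
    return d*(e+36)+n*np.median(W[k]), np.arctan2(d[1],d[0]), np.percentile(L,99.8)-e, np.ptp(np.percentile(W[k],[2,98])), bw.mean()-np.median(W[k])
E
python3 - <<'E'
from h import *
import pickle
o=pickle.load(open("f1.pkl","rb")); T,_=pickle.load(open("m.pkl","rb"))
sc={"green":(440,-99,-1),"red":(456,-202,1),"yellow":(456,-301,1),"blue":(594,-208,-1)}
S={}
for c,(x,y,s) in sc.items():
    S[c]=scoop(o[c],c,(x,y),s); print(c,S[c][0].round(1),np.rad2deg(S[c][1]).round(1),np.round(S[c][2:],1))
pickle.dump((T,S),open("m.pkl","wb"))
a=np.hstack([cv2.resize(o[c]["color"][120:280,230:420,::-1],(380,320)) for c in("red","blue")])
cv2.imwrite("pics/rb.png",a)
E
```

```text
green [473.4 -97. ] -178.1 [1.227e+02 2.160e+01 1.000e-01]
red [ 417.8 -195.6] -9.7 [ 1.231e+02  2.190e+01 -1.000e-01]
yellow [ 416.6 -299.5] -2.6 [1.234e+02 2.230e+01 1.000e-01]
blue [ 630.8 -213.4] 171.6 [122.6  21.6   0.3]
```

View pics/rb.png

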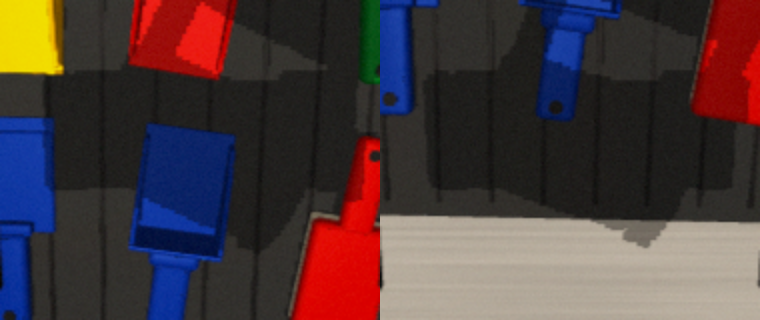

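```bash
cat >> h.py <<'E'
def pick(env,S,c,grip=40):
    g,lip=S[c][0],S[c][1]; yaw=lip if abs(lip)>1.6 else lip+np.pi
    R=Rdown(yaw); env.set_gripper(52,grip)
    env.move_pose([*g,130],R)
    hit=env.line_to([*g,28],120,guard=12)
    env.set_gripper(0,grip); w=env.get_gripper_width()
    env.line_to([*g,190],150)
    print(c,"pick hit",hit,"w",round(w,1),"now",round(env.get_gripper_width(),1),"grip",np.round(env.get_grip_force(),1),"t",round(env.get_time_s(),1))
def place(env,S,T,c):
    lip=S[c][1]; s=-1 if abs(lip)>1.6 else 1
    cx,cy,a=T[c][:3]; d=s*np.array([np.cos(a),np.sin(a)]); g=np.array([cx,cy])-28*d
    R=Rdown(a+np.pi)
    env.move_pose([*g,180],R)
    env.line_to([*g,50],150,guard=15)
    hit=env.line_to([*g,29],40,guard=4); z=env.get_position()[2]
    env.set_gripper(46); env.line_to([*g,190],150)
    print(c,"place hit",hit,"z",round(z,1),"t",round(env.get_time_s(),1))
E
python3 - <<'E'
from cell import env, imaging
from h import *
import pickle
T,S=pickle.load(open("m.pkl","rb"))
pick(env,S,"green")
a=imaging.grab_frame("side")["color"]; b=imaging.grab_frame("wrist")["color"]
cv2.imwrite("pics/g1.png",np.hstack([a,b])[:,:,::-1].copy()); im=cv2.imread("pics/g1.png"); cv2.imwrite("pics/g1.png",cv2.resize(np.hstack([im[50:350,180:480],im[:,640:]][0:1]),(600,600)))
E
```

```text
green pick hit False w 21.9 now 21.6 grip 40.0 t 13.0
```

View pics/g1.png

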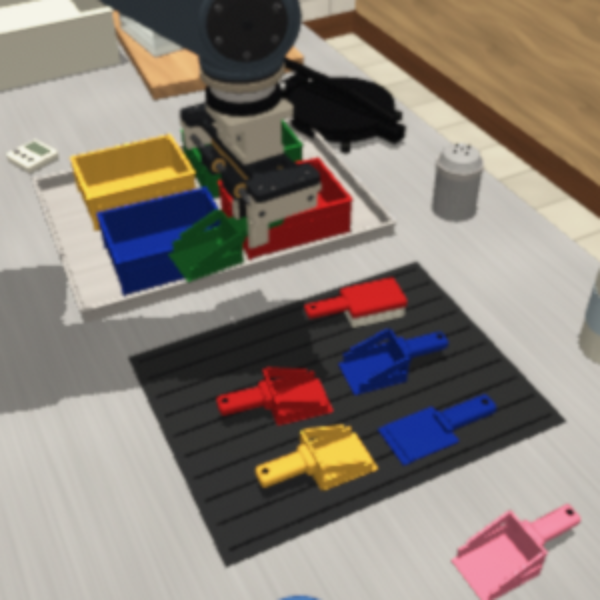

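The green scoop is held and looks about level: bowl at (208,245) and handle at (260,232), the same slope as the blue scoop lying on the mat. I'll place it and check.

```bash
python3 - <<'E'
from cell import env, imaging
from h import *
import pickle
T,S=pickle.load(open("m.pkl","rb"))
place(env,S,T,"green")
f=imaging.grab_frame("wrist"); cv2.imwrite("pics/p1.png",f["color"][:,:,::-1])
E
```

```text
green place hit True z 30.0 t 18.0
```

View pics/p1.png

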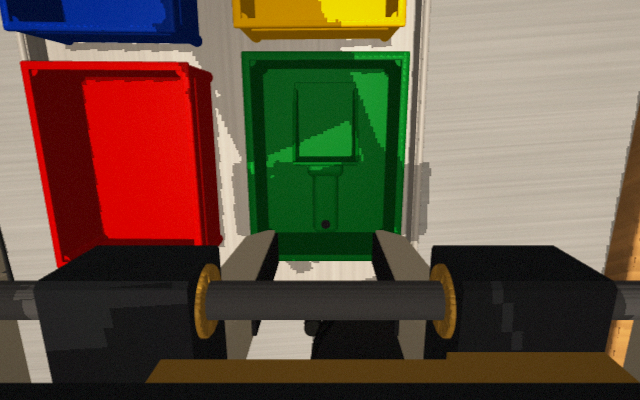

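The green scoop lies flat on its tub's floor, centred, with bowl at (326,122) and handle end at (326,225). First contact came at z=30, as expected for a level scoop. Now the other three.

```bash
python3 - <<'E'
from cell import env, imaging
from h import *
import pickle
T,S=pickle.load(open("m.pkl","rb"))
for c in("yellow","red","blue"):
    pick(env,S,c)
    if not 19<env.get_gripper_width()<25: print("grasp off"); break
    place(env,S,T,c)
env.move_pose([300,-200,350],Rdown(np.pi))
a=imaging.grab_frame("scene")["color"][120:370,160:560]; b=imaging.grab_frame("side")["color"][100:350,100:500]
cv2.imwrite("pics/end.png",np.vstack([cv2.resize(x,(480,300),interpolation=2) for x in(a,b)])[:,:,::-1]); print(env.get_time_s())
E
```

```text
yellow pick hit False w 21.3 now 21.6 grip 40.0 t 23.4
yellow place hit True z 29.7 t 28.9
red pick hit False w 21.4 now 21.7 grip 40.0 t 33.9
red place hit True z 29.9 t 38.6
blue pick hit False w 21.3 now 21.5 grip 40.0 t 43.0
blue place hit True z 29.8 t 47.8
49.3667
```

View pics/end.png

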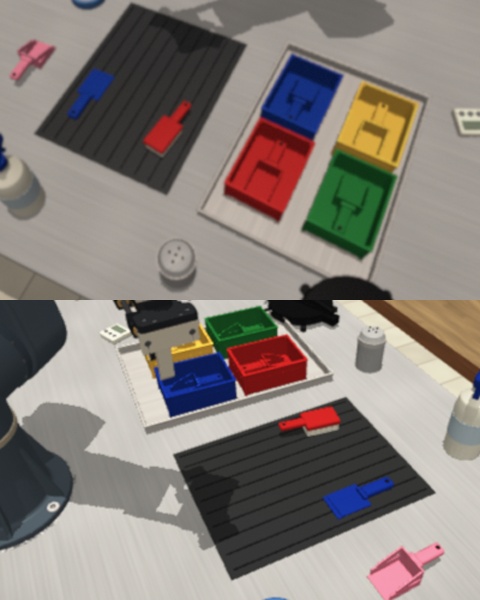

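All four scoops lie flat, mouth up, in the tubs of their own colour. The brush, the scraper and the tubs have not moved, and the gripper is well clear at z=350.

```bash
python3 - <<'E'
from cell import env
print(env.get_position(),env.close_job())
E
```

```text
the job is handed in; nothing more can be done
[ 300.36993362 -199.58877064  349.58290081] None
```

The job is handed in at about 49 s: each of the four scoops lies flat and mouth up in the tub of its own colour, and the brush, scraper and tubs are where they were.

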